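# Present a stage insert over the end of the ledge

## Task

Two flat aluminium stage inserts lie in the two lanes of a low grey ledge; get the one with the round opening ready to be picked up by its edge. With the fingertips only, pushing gently and gripping nothing, push the black sliding stop at the ledge's open end all the way over to the side of the other insert, then push the insert with the round opening along its lane, lying flat, until its front end sticks out about 4 cm past the ledge's open end, and come away. Do not lift it, do not let it fall, and leave the insert with the long slot and everything around where they are.

Things in the scene. Friction and masses are not known exactly. Their poses are not given: they have to be found in the camera images.
- ledge: Grey fixed ledge 168 x 300 mm, deck top 40 mm above the worktop. Origin: centre of its underside. +y runs along its two lanes to the open end, where the deck stops at y = +150 mm; closed end: inner face at y = -144. Lanes 76 mm wide, centred at x = -41 and +41 mm, between a middle rib (6 mm wide) and side walls, 9 and 11 mm above the deck, which end at y = +124 mm.
- stop (a joint): Position (m) of the black sliding stop along the ledge's x: near 0 at the start, where it blocks part of both lanes; travel -0.042 to +0.042. At +0.042 the lane on the ledge's -x side is wholly open, at -0.042 the lane on its +x side. Stays where it is left; about 1.5 N of friction.
- stop_post (a point): Top of the upright black post (14 mm thick, cap 17 mm) on the middle of the sliding stop, 45 mm above the deck, at y = +138 mm of the ledge. Below it the stop's bar is 76 mm along the ledge's x, 14 mm along y, and reaches 18 mm above the deck. Push the post sideways above the bar, or the bar's end.
- plate_round: Flat loose aluminium plate with one round 40 mm opening in its middle, 72 (x) x 120 (y, along the lane) x 8 mm thick, 0.1 to 0.2 kg, in either lane. Origin: centre of its underside, so its front end is 60 mm further towards the ledge's +y; at 40 mm overhang the origin is at y = +130 mm of the ledge. At the start over 80 mm of lane is free behind it.
- plate_slot: Flat aluminium plate of the same outline, 72 x 120 x 8 mm, with one long slot of 26 x 76 mm, lying in the other lane. Origin: centre of its underside. To be left where it is.
- marker: Black and white marker pen, 135 mm long, 17 mm thick, lying on the worktop beside the ledge (on the ledge's -x side). Bystander; origin under its middle.
- boat: White square weighing boat, 66 mm wide, 20 mm high, on the worktop beside the ledge (on its +x side). Bystander; origin under its centre.
- tape: Roll of tape, 96 mm across, 25 mm high, lying on the worktop behind the ledge's closed end. Bystander; origin under its centre.
- pen: White and red ball pen, 145 mm long, 9 mm thick, lying on the worktop to the left. Bystander; origin under its middle.
Not all that is in view belongs to the job. Leave any purple or turquoise look-alike of the plate_round alone.

How it is judged:
By the outcome, as a careful person would: the job done as asked, in the order asked, and still so for the second after the job is handed in, with the robot touching nothing.
It also fails if it takes over 48 s, if anything falls off the work surface, if the arm or the gripper's body presses on something with over 40 N, if the wrist force passes 120 N, or if a joint passes its speed limit or range.

## Robot

A 6-joint arm with a two-finger parallel gripper is mounted at the origin on a cart in front of the work surface, level with it; the furniture and walls round the work are solid. World frame = base frame: x ahead of the robot, y to its left, z up, the work surface at z = 0. Lengths are in m, angles in rad, forces in N, time in s.
With the tool pointing down it reaches from about 0.3 to 0.825 m from the base axis. Payload 5.4 kg.
Tool frame: the origin (TCP) lies between the finger pads; the fingertips stand robot.nose_length ahead of it and the grasp point (between the pads) lies 6 mm ahead of it (robot.nose_length is the distance from the TCP to the fingertips, in m); z points along the fingers, y is the line along which they close (so a half turn about z gives the same grasp; the last joint's range is limited). The gripper opens to 92 mm and grips with 3 to 60 N. Pads are 20 mm wide; open, the fingers measure 128 mm over their backs; the gripper's body (75 mm by 189 mm) begins 69 mm behind the grasp point.
Start: joints at [-1.4, 0.158, 1.597, -0, 1.386, -0.21], TCP at [0.214, -0.534, 0.24] pointing down, gripper open.
Joint ranges: [-2.91, 2.91], [-0.94, 2.29], [0.18, 2.7], [-1.29, 4.43], [0.17, 2.64], [-3, 3]. Speed limits (rad/s): [2.57, 2.57, 3.14, 3.14, 3.14, 3.14].

## Interface

Orientations are given as a rotation vector (axis times angle).
In Python, from cell import readout, snapshot, hand_in, robot gives the robot as it stands.
- The arm moves only by the tool drive_tool, never from a script. Its argument "commands" is a list of rows, each a list of 3 entries, a list of its own where there are three numbers: the shift along the tool's x, y, z normalised to -1 to 1, where 1 is 2.5 cm, then the turn, a rotation vector about the tool's x, y, z normalised to -1 to 1, where 1 is 0.1 rad, then the opening, from 0 (shut) to 1 (fully open). In form: [[[dx, dy, dz], [ax, ay, az], jaw], ...]. A call has 1 to 20 rows; each row shifts and turns the commanded pose from where the row before left it, along the tool's axes as they then stand; what a row does not reach is not made up. A row lasts 1/10 s, in which the tool goes at most 50 mm and 8.59 degrees, less where a joint would pass 70% of its speed; a pose out of reach is approached as far as the arm can. A call with a number of a shift or a turn outside -1 to 1 is refused whole. A call with a gripper value outside its range is refused whole. The fingers move at their own pace and stop on an object; "newtons" is the grip in N (left out, the last holds). Time passes only in rows, so rows that do not move let the fingers close. It gives the time, the measured TCP pose, the force, the opening and the grip force at its end, in the units of the state.
- readout.observe(): the state, without advancing time (a new reading comes with each control period).
- snapshot(name): name is "scene" or "side" or "wrist"; returns a dict with "frame" (400x640x3 uint8, blue, green, red), "range_z" (400x640 float32, m along the optical axis (not along the pixel's ray), 0 where there is no reading), "fx", "fy", "cx", "cy" (pixels), "rvec" (rotation vector, rad) and "tvec" (3), from world to camera coordinates, as OpenCV has them. Camera axes: x right, y down, z forward; pixel columns grow to the right and rows downward; lengths in m; the calibration is good to about 2 mm. A picture is of the moment at which its call begins.
- hand_in(): hands the job in; it is judged then, once.
The state is a dict: "time": time; "joint_pos": joint angles; "qd": joint speeds; "joint_efforts": joint torques, N m; "tool_pos": TCP position; "tool_rot": TCP orientation; "wrist_force": force on the tool from outside, world axes, zero at the start; "torque": the same for the moment, N m; "finger_gap": finger opening in m; "finger_force": force on a finger pad.
Only numpy, scipy, OpenCV 4.12 (cv2) and the standard library are available. Lean on these libraries where they do the work, as an engineer would, in place of code of your own. Each camera call takes 0.05 s, during which the arm holds its last target. There are 200 camera calls.

## Working session

There is one attempt and no reset: what is moved stays moved. The work goes in short steps, Python scripts to look and compute and a tool call to move; the robot and the scene stay as the last step left them, time stands still between calls to the robot, and variables do not carry over. Pictures are saved under pics/ and viewed, at most 10 in all, crops included, and the job is handed in when it is done.

Besides the shell and the picture viewer there is one more tool, called after ">>>" as name([rows], argument=value, ...), one row to a line, values as JSON. drive_tool: Moves the arm, as the interface text tells. Its arguments: {"type":"object","properties":{"commands":{"type":"array","items":{"type":"array"}},"newtons":{"type":"number"}},"required":["commands"]}

```bash
mkdir -p pics
cat > h.py <<'E'
import numpy as np,cv2
from cell import readout,snapshot,hand_in,robot
def world(s):
    R,_=cv2.Rodrigues(np.array(s["rvec"],float)); t=np.array(s["tvec"],float).ravel()
    z=s["range_z"]; v,u=np.mgrid[:z.shape[0],:z.shape[1]]
    p=np.stack([(u-s["cx"])/s["fx"]*z,(v-s["cy"])/s["fy"]*z,z],-1)
    w=(p-t)@R; w[z==0]=np.nan
    return w
E
python3 - <<'E'
from h import *
for n in ["scene","side"]:
    s=snapshot(n); cv2.imwrite(f"pics/{n}0.png",s["frame"]); np.savez(f"/tmp/{n}0.npz",w=world(s),f=s["frame"])
print(robot.nose_length, readout.observe())
E
```

```text
0.025 {'time': 0.1, 'joint_pos': array([-1.40012383e+00,  1.58993086e-01,  1.59808452e+00, -2.45516700e-05,
        1.38621479e+00, -2.10092493e-01]), 'qd': array([ 0.00165769, -0.00277909, -0.00388497,  0.00086276,  0.00019781,
       -0.00018735]), 'joint_efforts': array([ 9.78394237e-04, -3.86504138e+01, -3.22958279e+01,  7.04317424e-02,
        3.40018468e-02, -4.96611631e-05]), 'tool_pos': array([ 0.21357448, -0.53330108,  0.2387243 ]), 'tool_rot': array([-3.08315961e+00, -5.94182985e-01, -1.47162020e-05]), 'wrist_force': array([-0.11265464, -0.27425281,  0.15347626]), 'torque': array([ 0.00638457,  0.01192341, -0.00592994]), 'finger_force': 0.0, 'finger_gap': 0.09183656230947802}
```

View pics/scene0.png

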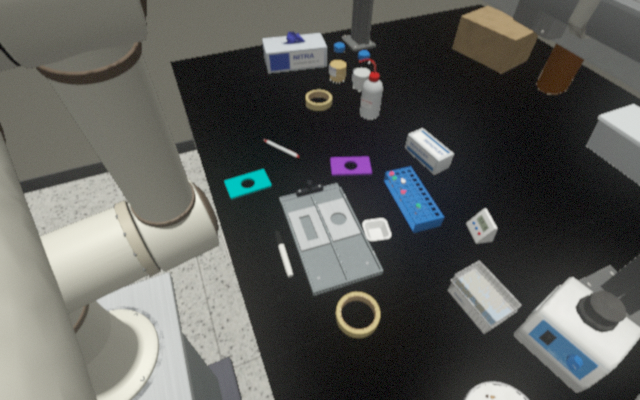

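View pics/side0.png

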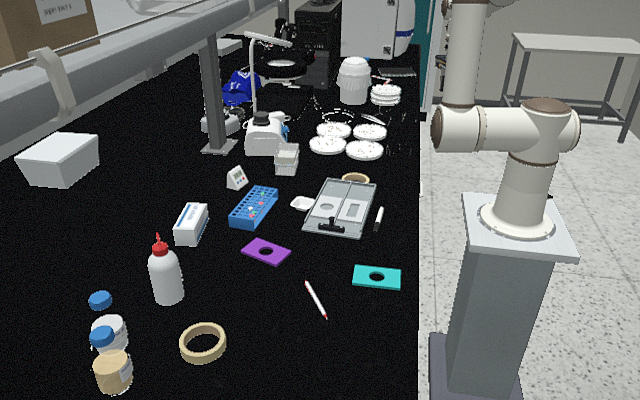

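The scene view shows the ledge with its open end at about (315,187) and its closed end at (345,280). The round plate at (338,219) is in the lane on the boat's side (+x) and the slot plate at (307,228) is on the marker's side. The stop therefore has to go to -x. Next I fit the ledge pose.

Run:
```python
from h import *
for n,(u0,u1,v0,v1) in {"scene":(265,400,175,300),"side":(295,385,170,245)}.items():
    d=np.load(f"/tmp/{n}0.npz"); w=d["w"][v0:v1,u0:u1]; f=d["f"][v0:v1,u0:u1]
    m=(w[...,2]>.030)&(w[...,2]<.060)
    k,lab,st,_=cv2.connectedComponentsWithStats(m.astype(np.uint8)); i=1+np.argmax(st[1:,4]); m=lab==i
    p=w[m]; r=cv2.minAreaRect((p[:,:2]*1000).astype(np.float32)); print(n,m.sum(),r,cv2.boxPoints(r).round(0).tolist())
    print(np.histogram(p[:,2],bins=np.arange(.03,.062,.002))[0])
    t=w[(w[...,2]>.068)&(w[...,2]<.1)]; print("post",len(t),np.nanmean(t,0),np.nanmax(t,0),np.nanmin(t,0))
s=np.load("/tmp/scene0.npz")
for px in [(338,219),(307,228),(376,230),(285,255),(356,315),(248,184),(351,166),(318,188),(310,189),(281,148)]: print(px,s["w"][px[1],px[0]].round(3))
for n,b in {"scene":(265,170,400,305),"side":(290,165,400,250)}.items():
    f=np.load(f"/tmp/{n}0.npz")["f"][b[1]:b[3],b[0]:b[2]]
    cv2.imwrite(f"pics/{n}c.png",cv2.resize(f,None,fx=4,fy=4,interpolation=cv2.INTER_CUBIC))
```

```text
scene 6973 ((533.2813110351562, 92.88034057617188), (301.8804626464844, 168.4391632080078), 85.88813781738281) [[438.0, -52.0], [606.0, -64.0], [628.0, 237.0], [460.0, 249.0]]
[   0    2   21   77  777 2094  916  196  548 1254  729  233   37   41
   48]
post 44 [0.54116834 0.22784443 0.08209143] [0.55023692 0.2359569  0.08880226] [0.53419746 0.22183673 0.06970102]
side 3103 ((534.7935791015625, 94.85719299316406), (312.9800720214844, 168.87669372558594), 85.76112365722656) [[439.0, -55.0], [607.0, -67.0], [631.0, 245.0], [462.0, 257.0]]
[ 12  26  88 362 665 409 163 303 517 349  95  39  28  33  14]
post 36 [0.54330352 0.23528848 0.07999164] [0.54889509 0.24186338 0.08840796] [0.53585813 0.22233037 0.06837977]
(338, 219) [0.576 0.116 0.042]
(307, 228) [0.492 0.121 0.041]
(376, 230) [0.668 0.072 0.001]
(285, 255) [0.419 0.084 0.015]
(356, 315) [ 0.515 -0.116  0.001]
(248, 184) [0.402 0.361 0.003]
(351, 166) [0.713 0.316 0.   ]
(318, 188) [0.565 0.223 0.056]
(310, 189) [0.543 0.225 0.06 ]
(281, 148) [0.539 0.466 0.01 ]
```

View pics/scenec.png

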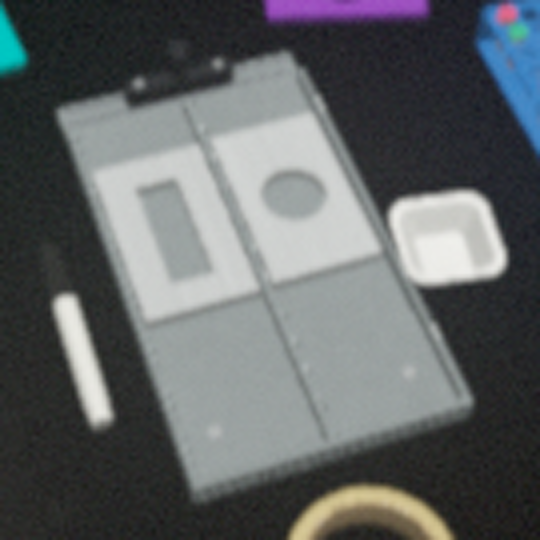

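The crop shows the stop's post at about (179,48), centred over both lanes. The round plate's rear edge runs (270,282)–(382,250), with the lane clear behind it. I'll turn the tool to the ledge axes and close the fingers, while measuring the plates.

>>> drive_tool([
  [[0,0,0],[0,0,-1],0],
  [[0,0,0],[0,0,-1],0],
  [[0,0,0],[0,0,-1],0],
  [[0,0,0],[0,0,-1],0],
  [[0,0,0],[0,0,-1],0],
  [[0,0,0],[0,0,-1],0],
  [[0,0,0],[0,0,-1],0],
  [[0,0,0],[0,0,-1],0],
  [[0,0,0],[0,0,-1],0],
  [[0,0,0],[0,0,-1],0],
  [[0,0,0],[0,0,-1],0],
  [[0,0,0],[0,0,-0.2],0],
  [[0,0,0],[0,0,0],0],
], newtons=5)

```text
time: 1.4
tool_pos: [0.2136, -0.5336, 0.2392]
tool_rot: [-2.299, -2.14, -0.001]
wrist_force: [0.4, -0.6, 0.1]
finger_gap: 0.0006
finger_force: 0.0
```

```bash
cat >> h.py <<'E'
C=np.array([.5335,.093]); a=np.arctan2(-.072,.997); ex=np.array([np.cos(a),np.sin(a)]); ey=np.array([-ex[1],ex[0]])
def led(p): d=np.asarray(p)[...,:2]-C; return np.stack([d@ex,d@ey],-1)
def tool():
    o=readout.observe(); R,_=cv2.Rodrigues(np.array(o["tool_rot"]))
    l=led(o["tool_pos"]); 
    print("t %.2f led mm"%o["time"],(l*1000).round(1),"z",(o["tool_pos"][2]*1000).round(1),"yaw err(rad)",round(float(np.arctan2(R[1,1],R[0,1])-a),3),"zax",R[:,2].round(3),"F",o["wrist_force"].round(1),"gap",round(o["finger_gap"],4))
E
python3 - <<'E'
from h import *
tool()
d=np.load("/tmp/scene0.npz"); w=d["w"]; f=d["f"]
g=f.astype(int).sum(-1)/3
l=led(w)*1000
for nm,b in {"round":(318,190,372,250),"slot":(285,200,335,258)}.items():
    m=np.zeros(g.shape,bool); m[b[1]:b[3],b[0]:b[2]]=1
    m&=(g>175)&(abs(w[...,2]-.046)<.012)
    sx=(l[...,0]>2) if nm=="round" else (l[...,0]<-2)
    m&=sx&(abs(l[...,0])<80)
    q=l[m]; print(nm,m.sum(),np.percentile(q,[2,50,98],axis=0).round(1).tolist(), np.median(w[m][:,2]))
for px in [(332.5,240.5),(360.5,232.5),(318,205),(345,198),(310,189),(296,193),(321,186)]:
    v,u=int(round(px[1])),int(round(px[0])); print(px,l[v,u].round(0),w[v,u,2].round(3))
for n in["scene","side"]:
    w=np.load(f"/tmp/{n}0.npz")["w"]; m=(w[...,0]>.15)&(w[...,0]<.75)&(w[...,1]>-.6)&(w[...,1]<.45)&(w[...,2]>.09); q=w[m]; print(n,len(q), q.min(0) if len(q) else 0,q.max(0) if len(q) else 0)
E
```

```text
t 1.40 led mm [-273.9 -648. ] z 239.2 yaw err(rad) 0.0 zax [-0.     0.001 -1.   ] F [ 0.4 -0.6  0.1] gap 0.0006
round 914 [[4.9, -32.8], [38.5, 20.2], [73.9, 84.4]] 0.0490396853583122
slot 875 [[-76.1, -34.9], [-43.4, 19.8], [-6.4, 81.8]] 0.04883532466887744
(332.5, 240.5) [  1. -36.] 0.052
(360.5, 232.5) [ 76. -34.] 0.049
(318, 205) [ 5. 83.] 0.048
(345, 198) [80. 79.] 0.052
(310, 189) [ -1. 132.] 0.06
(296, 193) [-39. 136.] 0.053
(321, 186) [ 32. 136.] 0.057
scene 42257 [ 0.15001239 -0.31173677  0.25988973] [0.30300035 0.0744359  0.68644709]
side 6825 [ 0.15002154 -0.59958596  0.21359914] [0.29904142 0.11902735 0.6271604 ]
```

>>> drive_tool([
  [[1,0.4,0],[0,0,0],0],
  [[1,0.4,0],[0,0,0],0],
  [[1,0.4,0],[0,0,0],0],
  [[1,0.4,0],[0,0,0],0],
  [[1,0.4,0],[0,0,0],0],
  [[1,0.4,0],[0,0,0],0],
  [[1,0.4,0],[0,0,0],0],
  [[1,0.4,0],[0,0,0],0],
  [[1,0.4,0],[0,0,0],0],
  [[1,0.4,0],[0,0,0],0],
  [[1,0.4,0],[0,0,0],0],
  [[1,0.4,0],[0,0,0],0],
  [[1,0.4,0],[0,0,0],0],
  [[1,0.4,0],[0,0,0],0],
  [[1,0.4,0],[0,0,0],0],
  [[1,0.4,0],[0,0,0],0],
  [[1,0.4,0],[0,0,0],0],
  [[1,0.4,0],[0,0,0],0],
  [[1,0.4,0],[0,0,0],0],
  [[1,0.4,0],[0,0,0],0],
])

```text
time: 3.4
tool_pos: [0.4485, -0.0479, 0.2396]
tool_rot: [2.3, 2.14, 0.0]
wrist_force: [-0.1, -0.3, -0.7]
finger_gap: 0.0005
finger_force: 0.0
```

>>> drive_tool([
  [[1,0.4,0],[0,0,0],0],
  [[1,0.4,0],[0,0,0],0],
  [[1,0.4,0],[0,0,0],0],
  [[1,0.4,0],[0,0,0],0],
  [[1,0.4,0],[0,0,0],0],
  [[1,0.4,0],[0,0,0],0],
  [[1,0.4,0],[0,0,0],0],
  [[1,0.4,0],[0,0,0],0],
  [[1,0.4,0],[0,0,0],0],
  [[1,0.4,0],[0,0,0],0],
  [[1,0.4,0],[0,0,0],0],
  [[0.4,0.3,0],[0,0,0],0],
  [[0,0,0],[0,0,0],0],
  [[0,0,0],[0,0,0],0],
])

```text
time: 4.8
tool_pos: [0.585, 0.2268, 0.2392]
tool_rot: [-2.299, -2.141, 0.001]
wrist_force: [-0.0, -0.5, 0.5]
finger_gap: 0.0007
finger_force: 0.0
```

Run:
```python
from h import *
tool()
s=snapshot("wrist"); cv2.imwrite("pics/w1.png",s["frame"])
w=world(s); l=led(w)*1000
m=(w[...,2]>.07)&(w[...,2]<.1)&(abs(l[...,0])<60)&(l[...,1]>110)&(l[...,1]<165); q=l[m]; print("post",m.sum(),np.percentile(q,[2,50,98],axis=0) if m.sum() else 0)
```

```text
t 4.80 led mm [ 41.8 137.1] z 239.2 yaw err(rad) 0.001 zax [-0.001 -0.    -1.   ] F [-0.  -0.5  0.5] gap 0.0007
post 182 [[ -7.11252375 131.28096495]
 [  0.69527343 138.68799051]
 [  7.41427654 145.78217357]]
```

View pics/w1.png

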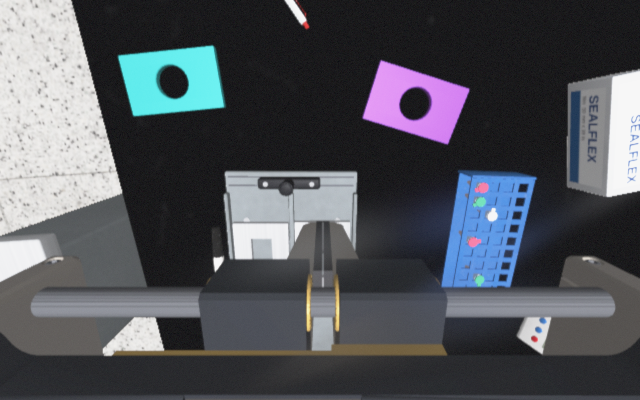

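The wrist view shows the post at (287,187), in ledge axes (0.7, 138.7) mm as expected. I'll descend beside it.

>>> drive_tool([
  [[0,0,1],[0,0,0],0],
  [[0,0,1],[0,0,0],0],
  [[0,0,1],[0,0,0],0],
  [[0,0,1],[0,0,0],0],
  [[0,0,1],[0,0,0],0],
  [[0,0,0.5],[0,0,0],0],
  [[0,0,0.4],[0,0,0],0],
  [[0,0,0],[0,0,0],0],
  [[0,-0.3,0],[0,0,0],0],
  [[0,-0.3,0],[0,0,0],0],
])

```text
time: 5.85
tool_pos: [0.5707, 0.2283, 0.0935]
tool_rot: [2.297, 2.141, 0.003]
wrist_force: [-0.7, 1.1, -0.4]
finger_gap: 0.0006
finger_force: 0.0
```

>>> drive_tool([
  [[0,-0.2,0],[0,0,0],0],
  [[0,-0.2,0],[0,0,0],0],
  [[0,-0.2,0],[0,0,0],0],
  [[0,-0.2,0],[0,0,0],0],
  [[0,-0.2,0],[0,0,0],0],
  [[0,-0.2,0],[0,0,0],0],
  [[0,-0.2,0],[0,0,0],0],
])

```text
time: 6.55
tool_pos: [0.5351, 0.2306, 0.0922]
tool_rot: [2.298, 2.142, 0.0]
wrist_force: [1.5, 0.1, 2.4]
finger_gap: 0.0004
finger_force: 0.9
```

```bash
cat >> h.py <<'E'
def post(n="side"):
    w=world(snapshot(n)); l=led(w)*1000
    m=(w[...,2]>.066)&(w[...,2]<.1)&(abs(l[...,0])<60)&(l[...,1]>120)&(l[...,1]<155); q=l[m]
    if m.sum(): print(n,"post",m.sum(),np.percentile(q,[5,50,95],axis=0).round(1).tolist())
E
python3 -c "
from h import *
tool();post()"
```

```text
t 6.55 led mm [ -8.3 137.4] z 92.2 yaw err(rad) 0.002 zax [ 0.  0. -1.] F [1.5 0.1 2.4] gap 0.0004
side post 147 [[-35.2, 137.7], [-15.3, 146.4], [3.9, 150.4]]
```

>>> drive_tool([
  [[0,-0.2,0],[0,0,0],0],
  [[0,-0.1,0],[0,0,0],0],
  [[0,0,0],[0,0,0],0],
])

```text
time: 6.9
tool_pos: [0.5273, 0.2311, 0.0919]
tool_rot: [-2.297, -2.142, 0.001]
wrist_force: [1.0, 0.7, 0.3]
finger_gap: 0.0005
finger_force: 0.2
```

>>> drive_tool([
  [[0,-0.1,0],[0,0,0],0],
  [[0,0,0],[0,0,0],0],
])

```text
time: 7.1
tool_pos: [0.5251, 0.2312, 0.0919]
tool_rot: [-2.298, -2.142, 0.001]
wrist_force: [1.5, -0.3, -0.4]
finger_gap: 0.0004
finger_force: 0.3
```

```bash
python3 -c "
from h import *
tool();post()
s=snapshot('side');cv2.imwrite('pics/s1.png',cv2.resize(s['frame'][165:260,270:410],None,fx=4,fy=4,interpolation=cv2.INTER_CUBIC))"
```

```text
t 7.10 led mm [-18.3 137.3] z 91.9 yaw err(rad) 0.002 zax [-0.001 -0.    -1.   ] F [ 1.5 -0.3 -0.4] gap 0.0004
side post 143 [[-45.4, 139.2], [-24.1, 146.0], [-6.4, 150.4]]
```

View pics/s1.png

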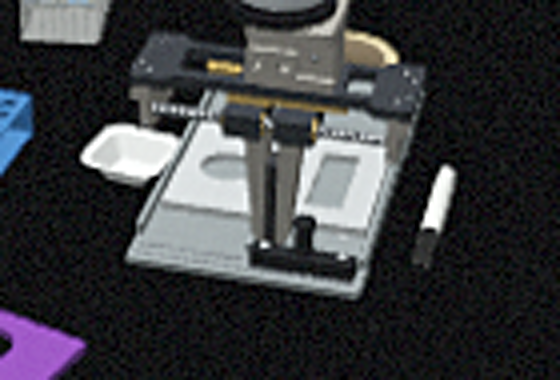

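The view shows the fingertip against the post at (305,235), and the bar's right end at (353,265) is still short of the ledge edge. I'll keep pushing.

>>> drive_tool([
  [[0,-0.1,0],[0,0,0],0],
  [[0,-0.1,0],[0,0,0],0],
  [[0,0,0],[0,0,0],0],
])

```text
time: 7.5
tool_pos: [0.5239, 0.2313, 0.0926]
tool_rot: [2.294, 2.138, 0.011]
wrist_force: [14.0, -1.2, -8.4]
finger_gap: 0.0007
finger_force: 6.0
```

>>> drive_tool([
  [[0,-0.1,0],[0,0,0],0],
  [[0,0,0],[0,0,0],0],
])

```text
time: 7.7
tool_pos: [0.5235, 0.2313, 0.0931]
tool_rot: [2.292, 2.135, 0.017]
wrist_force: [19.3, -0.3, -13.0]
finger_gap: 0.0006
finger_force: 8.9
```

>>> drive_tool([
  [[0,-0.08,0],[0,0,0],0],
  [[0,0,0],[0,0,0],0],
])

```text
time: 7.9
tool_pos: [0.5232, 0.2313, 0.0935]
tool_rot: [2.29, 2.133, 0.022]
wrist_force: [23.5, -0.3, -15.2]
finger_gap: 0.0005
finger_force: 11.0
```

```bash
python3 -c "
from h import *
tool();post()"
```

```text
t 7.90 led mm [-20.2 137.2] z 93.5 yaw err(rad) 0.001 zax [ 0.018  0.001 -1.   ] F [ 23.5  -0.3 -15.2] gap 0.0005
side post 140 [[-45.6, 138.0], [-26.4, 146.7], [-9.4, 150.1]]
```

The stop is at its end, with the force rising and no further motion. I'll back off, rise and travel to behind the round plate.

>>> drive_tool([
  [[0,0.5,0],[0,0,0],0],
  [[0,0.5,0],[0,0,0],0],
  [[0,0,-0.8],[0,0,0],0],
  [[0,0,-0.8],[0,0,0],0],
  [[0,0,-0.8],[0,0,0],0],
  [[-1,0.2,0],[0,0,0],0],
  [[-1,0.2,0],[0,0,0],0],
  [[-1,0.2,0],[0,0,0],0],
  [[-1,0.2,0],[0,0,0],0],
  [[-1,0.2,0],[0,0,0],0],
  [[-1,0.2,0],[0,0,0],0],
  [[-1,0.2,0],[0,0,0],0],
  [[-1,0.2,0],[0,0,0],0],
  [[0,0,0],[0,0,0],0],
  [[0,0,0],[0,0,0],0],
])

```text
time: 9.45
tool_pos: [0.5664, 0.028, 0.1518]
tool_rot: [-2.298, -2.14, 0.001]
wrist_force: [0.7, 0.0, -1.2]
finger_gap: 0.0008
finger_force: 0.0
```

Run:
```python
from h import *
tool();post();post("scene")
s=snapshot("wrist"); w=world(s); l=led(w)*1000; g=s["frame"].astype(int).mean(-1)
cv2.imwrite("pics/w2.png",s["frame"])
```

```text
t 9.45 led mm [ 37.5 -62.5] z 151.8 yaw err(rad) 0.001 zax [-0.001  0.001 -1.   ] F [ 0.7  0.  -1.2] gap 0.0008
side post 40 [[-46.6, 135.7], [-40.7, 143.4], [-34.4, 148.7]]
scene post 46 [[-49.0, 130.7], [-43.7, 134.3], [-35.9, 141.9]]
```

View pics/w2.png

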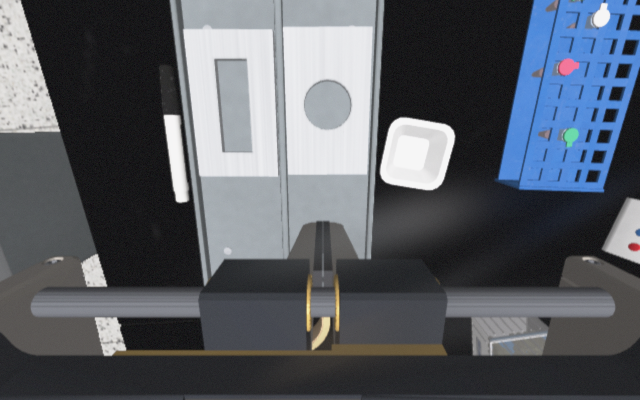

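The stop sits at about -42 mm. The wrist view shows the round plate's rear edge at row 175 (columns 286–372) and its front at row 27. I'll locate it precisely.

```bash
cat >> h.py <<'E'
def plate(n,z=.048):
    s=snapshot(n); w=world(s); g=s["frame"].astype(int).mean(-1)
    R,_=cv2.Rodrigues(np.array(s["rvec"],float)); t=np.array(s["tvec"],float).ravel()
    v,u=np.mgrid[:400,:640]; d=np.stack([(u-s["cx"])/s["fx"],(v-s["cy"])/s["fy"],np.ones(u.shape)],-1)@R
    o=-R.T@t; p=o+d*((z-o[2])/d[...,2])[...,None]; l=led(p)*1000
    for nm,c in (("round",41),("slot",-41)):
        m=(abs(l[...,0]-c)<37.5)&(abs(l[...,1])<240)&(abs(w[...,2]-z)<.012)&(g>np.percentile(g[(abs(l[...,0]-c)<30)&(abs(l[...,1]-30)<100)],50)*.88)
        k,lab,st,_=cv2.connectedComponentsWithStats(m.astype(np.uint8)); m=lab==1+np.argmax(st[1:,4])
        r=cv2.minAreaRect(l[m].astype(np.float32)); q=l[m]; print(n,nm,m.sum(),np.round(r[0],1),np.round(r[1],1),round(r[2],1),"y",np.percentile(q[:,1],[.5,99.5]).round(1))
E
python3 - <<'E'
from h import *
plate("wrist"); plate("scene")
s=snapshot("wrist"); g=s["frame"].astype(int).mean(-1); print(g[165:186,350].astype(int), g[20:34,330].astype(int))
E
```

```text
wrist round 10504 [40.9 25.9] [ 72. 120.] 0.2 y [-34.1  85.2]
wrist slot 10018 [-39.8  33.2] [ 72. 141.] 0.0 y [-37.   99.5]
scene round 1820 [ 40.2 -51.3] [ 74.7 193.5] 0.5 y [-147.2   42.7]
scene slot 2725 [-41.  -12.3] [ 75.  270.5] 0.0 y [-146.5  121.3]
[234 233 233 234 234 234 234 234 229 208 178 173 172 172 175 174 173 175
 173 172 171] [167 167 168 167 167 174 196 223 233 234 234 234 234 233]
```

>>> drive_tool([
  [[0,0.14,1],[0,0,0],0],
  [[0,0,1],[0,0,0],0],
  [[0,0,0.8],[0,0,0],0],
  [[0,0,0.3],[0,0,0],0],
  [[0,0,0.25],[0,0,0],0],
  [[0,0,0],[0,0,0],0],
  [[0,0,0],[0,0,0],0],
])

```text
time: 10.45
tool_pos: [0.5711, 0.0276, 0.0694]
tool_rot: [2.297, 2.142, 0.002]
wrist_force: [0.5, 0.3, 0.8]
finger_gap: 0.0005
finger_force: 0.0
```

>>> drive_tool([
  [[0.15,0,0],[0,0,0],0],
  [[0.15,0,0],[0,0,0],0],
  [[0.15,0,0],[0,0,0],0],
  [[0.15,0,0],[0,0,0],0],
  [[0.15,0,0],[0,0,0],0],
  [[0.15,0,0],[0,0,0],0],
  [[0.15,0,0],[0,0,0],0],
  [[0.15,0,0],[0,0,0],0],
  [[0,0,0],[0,0,0],0],
])

```text
time: 11.35
tool_pos: [0.5725, 0.0581, 0.0684]
tool_rot: [-2.297, -2.143, -0.001]
wrist_force: [-0.0, -0.3, -0.3]
finger_gap: 0.0002
finger_force: 0.0
```

Run:
```python
from h import *
tool(); plate("wrist")
```

```text
t 11.35 led mm [ 41.4 -32. ] z 68.4 yaw err(rad) 0.002 zax [ 0.  0. -1.] F [-0.  -0.3 -0.3] gap 0.0002
wrist round 22708 [40.9 38.6] [ 71.6 119.7] 0.4 y [-20.4  98.3]
wrist slot 19197 [-39.7  25. ] [122.7  71.5] 90.0 y [-35.7  83.6]
```

>>> drive_tool([
  [[0.1,0,0],[0,0,0],0],
  [[0.2,0,0],[0,0,0],0],
  [[0.2,0,0],[0,0,0],0],
  [[0.2,0,0],[0,0,0],0],
  [[0.2,0,0],[0,0,0],0],
  [[0.2,0,0],[0,0,0],0],
  [[0.2,0,0],[0,0,0],0],
  [[0.2,0,0],[0,0,0],0],
  [[0.2,0,0],[0,0,0],0],
  [[0.2,0,0],[0,0,0],0],
  [[0.2,0,0],[0,0,0],0],
  [[0.2,0,0],[0,0,0],0],
  [[0.2,0,0],[0,0,0],0],
  [[0.2,0,0],[0,0,0],0],
  [[0.2,0,0],[0,0,0],0],
  [[0.2,0,0],[0,0,0],0],
  [[0.1,0,0],[0,0,0],0],
  [[0,0,0],[0,0,0],0],
])

```text
time: 13.2
tool_pos: [0.5781, 0.1378, 0.0685]
tool_rot: [-2.297, -2.143, -0.001]
wrist_force: [0.2, -0.3, -0.8]
finger_gap: 0.0006
finger_force: 0.0
```

Run:
```python
from h import *
tool(); plate("wrist")
```

```text
t 13.20 led mm [41.3 47.9] z 68.5 yaw err(rad) 0.002 zax [ 0.  0. -1.] F [ 0.2 -0.3 -0.8] gap 0.0006
wrist round 28699 [ 41.  106.7] [ 75.  143.2] 0.0 y [ 37.4 177.7]
wrist slot 9934 [-39.6  48.6] [72.1 70.4] 0.2 y [14.1 83.8]
```

>>> drive_tool([
  [[0.1,0,0],[0,0,0],0],
  [[0.12,0,0],[0,0,0],0],
  [[0.12,0,0],[0,0,0],0],
  [[0.1,0,0],[0,0,0],0],
  [[0,0,0],[0,0,0],0],
])

```text
time: 13.75
tool_pos: [0.5788, 0.1488, 0.0684]
tool_rot: [-2.297, -2.143, -0.001]
wrist_force: [-1.0, 0.6, 0.3]
finger_gap: 0.0007
finger_force: 0.0
```

Run:
```python
from h import *
tool(); plate("wrist")
s=snapshot("wrist"); cv2.imwrite("pics/w3.png",s["frame"])
w=world(s); l=led(w)*1000
q=l[(w[...,2]>.034)&(w[...,2]<.058)&(l[...,0]>-82)&(l[...,0]<0)]; print("ledge end",np.percentile(q[:,1],[99,99.8]))
q=l[(w[...,2]>.034)&(w[...,2]<.058)&(l[...,0]>10)&(l[...,0]<70)&(l[...,1]<240)]; print("plate end",np.percentile(q[:,1],[99,99.8]))
```

```text
t 13.75 led mm [41.2 58.9] z 68.4 yaw err(rad) 0.002 zax [ 0.  0. -1.] F [-1.   0.6  0.3] gap 0.0007
wrist round 29326 [ 41.  117.1] [ 75.  143.4] 0.2 y [ 47.6 188.4]
wrist slot 8623 [-39.6 108.4] [72.3 44.8] 0.2 y [ 86.6 130.7]
ledge end [148.55651451 149.77756772]
plate end [188.16438574 188.99034529]
```

View pics/w3.png

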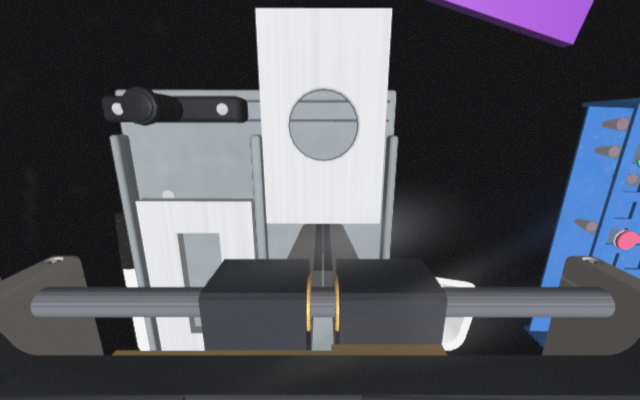

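The plate sticks out about 39 mm (front row 9, ledge end row 91), lies flat and is clear of the stop. I'll come away.

>>> drive_tool([
  [[-0.3,0,0],[0,0,0],0],
  [[-0.5,0,0],[0,0,0],0],
  [[-0.2,0,0],[0,0,0],0],
  [[0,0,-0.6],[0,0,0],0],
  [[0,0,-1],[0,0,0],0],
  [[0,0,-1],[0,0,0],0],
  [[0,0,-1],[0,0,0],0],
  [[0,0,-1],[0,0,0],0],
  [[-1,0,-1],[0,0,0],0],
  [[-1,0,0],[0,0,0],0],
  [[-1,0,0],[0,0,0],0],
  [[0,0,0],[0,0,0],0],
  [[0,0,0],[0,0,0],0],
])

```text
time: 15.15
tool_pos: [0.5719, 0.0486, 0.2092]
tool_rot: [2.299, 2.141, 0.002]
wrist_force: [0.7, 1.4, -0.2]
finger_gap: 0.0005
finger_force: 0.0
```

Run:
```python
from h import *
tool(); post(); plate("wrist")
s=snapshot("wrist"); cv2.imwrite("pics/w4.png",s["frame"])
```

```text
t 15.15 led mm [ 41.5 -41.5] z 209.2 yaw err(rad) 0.001 zax [ 0.001  0.001 -1.   ] F [ 0.7  1.4 -0.2] gap 0.0005
side post 40 [[-46.6, 137.6], [-41.2, 143.0], [-34.2, 148.3]]
wrist round 15215 [41.3 19.3] [ 74.9 253.6] 0.2 y [-94.7 145.3]
wrist slot 15593 [-40.7   2.2] [ 74.9 256.6] 0.1 y [-124.8  127.9]
```

View pics/w4.png

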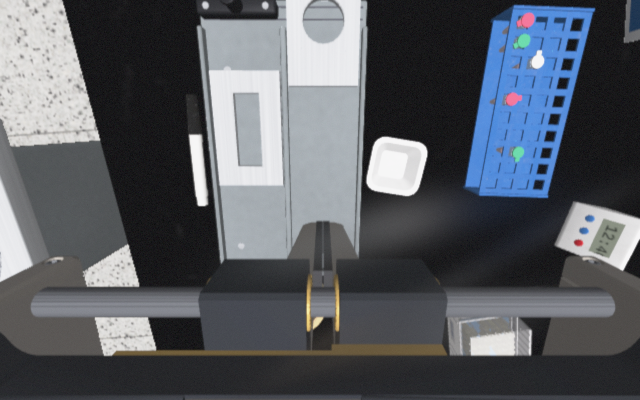

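The plate stayed put with its rear edge at row 86, the slot plate and bystanders are in place, and the arm is clear. I'll hand it in.

```bash
python3 -c "
from h import *
print(hand_in())"
```

```text
the job is handed in; nothing more can be done
None
```

The stop was pushed fully over to the slot insert's side, then the round-opening insert was pushed along its lane to stick out about 39 mm past the open end; the arm came clear and the job was handed in at about 15 s.

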